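# Switch on the guarded hotplate

### The arm

A 7-joint arm with a two-finger parallel gripper is mounted at the origin on a cart in front of the work surface, level with it; the furniture and walls round the work are solid. World frame = base frame: x ahead of the robot, y to its left, z up, the work surface at z = 0. Lengths are in m, angles in degrees, forces in N, time in s.
With the tool pointing down it reaches from about 0.425 to 0.95 m from the base axis. Payload 4.7 kg.
Tool frame: the origin (TCP) lies midway between the tips of the shut fingers; the grasp point (between the pads) lies 19 mm behind it; z points along the fingers, y is the line along which they close (so a half turn about z gives the same grasp; the last joint's range is limited). The gripper opens to 87 mm and grips with 3 to 60 N. Pads are 19 mm wide; open, the fingers measure 117 mm over their backs; the gripper's body (75 mm by 190 mm) begins 51 mm behind the grasp point.
Start: joints at [75.464, 26.849, -2.785, 87.806, 1.381, 65.374, -4.715], TCP at [0.151, -0.658, 0.223] pointing down, gripper open.
Joint ranges: [-148.3, 148.3], [-19.14, 114.17], [-79.39, 73.82], [5.75, 140.21], [-59.74, 239.74], [12.07, 113.84], [-152.46, 152.46]. Speed limits (degrees/s): [147.25, 147.25, 180, 180, 180, 180, 180].

### API

Orientations are given as [roll, pitch, yaw] about the fixed x, y, z axes, in that order (R = Rz(yaw) Ry(pitch) Rx(roll)).
In Python, from rig import ctrl gives the robot as it stands.
- The arm moves only by the tool step_arm, never from a script. Its argument "steps" is a list that holds one entry, the list of rows, each a list of 5 numbers: the shift along the tool's x, y, z in m, then the turn about the tool's z in rad, then the closure in counts, from 0 (fully open) to 255 (shut). In form: [[[tx, ty, tz, twist, hand], ...]]. A call has 1 to 20 rows; each row shifts and turns the commanded pose from where the row before left it, along the tool's axes as they then stand; what a row does not reach is not made up. A row lasts 1/10 s, in which the tool goes at most 50 mm and 8.59 degrees, less where a joint would pass 70% of its speed; a pose out of reach is approached as far as the arm can. A call is refused whole if a number of a shift passes 0.05 or a number of a turn 0.15, either way. A call with a gripper value outside its range is refused whole. The fingers move at their own pace and stop on an object; the grip force is fixed at half the most. Time passes only in rows, so rows that do not move let the fingers close. It gives the time, the measured TCP pose, the force, the opening and the grip force at its end, in the units of the state.
- ctrl.observe(): the state, without advancing time (a new reading comes with each control period).
- ctrl.read_camera(name): name is "scene" or "top"; returns a dict with "img" (420x560x3 uint8, red, green, blue), "fovy" (degrees; the focal length in pixels is half the picture's height over the tangent of half this angle, whatever the lens; pixels are square), "cx", "cy" (the principal point, pixels), "extrinsics" (4x4, takes a point from world to camera coordinates). Camera axes: x right, y up, looking along -z (the intrinsics and any distortion apply to the point x, -y, -z); pixel columns grow to the right and rows downward; lengths in m; the calibration is good to about 2 mm. A picture is of the moment at which its call begins. There is no depth.
- ctrl.job_done(): hands the job in; it is judged then, once.
The state is a dict: "t": time; "joints": joint angles; "qd": joint speeds; "joint_efforts": joint torques, N m; "tool_pos": TCP position; "orientation": TCP orientation; "wrist_force": force on the tool from outside, world axes, zero at the start; "ft_torque": the same for the moment, N m; "gripper_width": finger opening in m; "grip_force": force on a finger pad.
Only numpy, scipy, OpenCV 4.12 (cv2) and the standard library are available. Lean on these libraries where they do the work, as an engineer would, in place of code of your own. Each camera call takes 0.05 s, during which the arm holds its last target. There are 200 camera calls.

### The job

Switch the hotplate on so that it heats up for the pot: raise the flip cover over its knob until the wire stay catches and props it open, and let go without letting the cover slam. Then push the safety knob down until it frees, no harder than it needs, turn it clockwise as far as it goes (the last setting, beside the thick mark) and let it spring up there; leave the cover standing on its stay and the things round about where they are.

Things in the scene. Friction and masses are not known exactly. Their poses are not given: they have to be found in the camera images.
- hotplate: single electric hotplate, a flat white box 300 (its x) x 250 (its y) x 62 mm high that does not move; a round black plate of 166 mm towards the back, a control deck along the front (its -x side, facing the robot) with the knob under its cover on the right half. Origin: centre of the underside, on the worktop; x points to its back, y to its left, z up.
- cover_hinge (a point): middle of the cover's hinge axis, which lies along the hotplate's x, 70 mm above the worktop. The cover is a hood of grey plastic with a clear top, 118 x 118 mm and 46 mm high, hinged along its left side; it flips up and over to the hotplate's left (+y).
- cover_tab (a point): centre of the cover's lift tab, a level grey tongue in the middle of its right side, away from the hinge: 26 mm along the hotplate's x, 30 mm along y, 10 mm thick; pinch it across the 26 mm. Closed: 134 mm from the hinge axis (towards the hotplate's -y) and 15 mm above it, 85 mm above the worktop, nothing below it. It swings with the cover.
- cover (a joint): opening angle of the cover in rad: 0 closed, grows as it is raised, hard stop at 1.92. A light spring pulls it shut at every angle (under 2 N at the tab). Raised past about 1.68 rad, its stay drops behind a tooth on the deck; eased back from there, it rests on the stay at about 1.62 rad. Let go before that, it falls shut.
- stay_catch (a point): top of the small dark steel tooth (18 mm wide, 5 mm high) on the deck, inside the cover near its front wall. The stay is one steel wire 64 mm long with a turned foot; it hangs by a pivot inside the cover's front wall and its foot trails over the deck up to this tooth as the cover opens.
- knob_grip (a point): centre of the knob's bar grip on the knob's upright axis, 92 mm above the worktop when the knob is up, 68 mm from the hinge axis towards the hotplate's -y. The bar is 14 mm wide, 46 long, 22 high (from 10 mm below this point to 12 above) and stands on a round skirt of 52 mm. At angle 0 the bar lies along the hotplate's x, its white pointer line to the back.
- knob (a joint): angle of the black knob in rad: 0 off, grows clockwise seen from above. Three notches, in which it stands sprung up and turns no more than about 0.08: off at 0 (raised dot on the deck), middle at 0.65 (thin bar), last at 1.30 (thick bar); end stop at 1.35. Twisting with over 0.6 N m against a notch or the stop harms it.
- knob_axis (a point): point on the deck on the knob's axis, 62 mm above the worktop. To turn, the knob must be held down: it starts at 4 N, rises 0.6 N per mm, frees somewhere 2 to 9 mm down (hidden, differs every time), and 1 mm later meets a hard rubber buffer (20 N per mm): push till that steep rise, 12 to 16 N; over 20 N harms it. Let go in a notch it springs fully up, between notches it stays down.
- salt_shaker: loose salt shaker, 44 mm across, 90 mm high, bystander; origin: centre of its underside
- pepper_mill: loose dark wooden pepper mill, 58 mm across, 170 mm high, bystander; origin: centre of its underside
- tea_mug: loose cream mug, 78 x 116 mm, 101 mm high, bystander; origin: centre of its underside

How it is judged (in metres and radians):
On the way, in this order (a step that is already met when the one before it is completed fails the run):
1. the cover stands open on its stay (over 1.5 rad), let go and still (value of joint cover above 1.5 rad and contact force between the fingers and cover below 0.1 N and velocity of joint cover between -0.1 and 0.1 rad/s), for 0.5 s.
2. the knob is turned to its last setting with the cover propped (value of joint knob above 1.2 rad and value of joint cover above 1.5 rad), for 0.2 s.
At the end, for the whole second after the job is handed in: The knob stands in its last notch (1.2 to 1.4 rad), sprung fully up again (within 1.5 mm of its starting height), and the cover stands still and open (over 1.5 rad) on its stay (all of step 2 and value of joint knob below 1.4 rad and distance of knob_grip from where it was at the start of the episode below 0.0015 m and velocity of joint cover between -0.1 and 0.1 rad/s); the robot touches nothing.
It fails at once if the knob is pushed down with more than about 20 N (15 N on the buffer, the rest on its spring) or twisted against its notches or end stop with more than 25 N at the key (0.6 N m) (contact force between knob_stem_c0 and anything else above 15 N or contact force between knob_c2 and anything else above 25 N).
It fails at once if the cover is let slam (faster than 4 rad/s) (velocity of joint cover below -4 rad/s).
It fails at once if the salt shaker, pepper mill or mug is shifted by more than 20 mm (distance of any of salt_shaker, pepper_mill, tea_mug from where it was at the start of the episode above 0.02 m).
It also fails if it takes over 72 s, if anything falls off the work surface, if the arm or the gripper's body presses on something with over 40 N, if the wrist force passes 120 N, or if a joint passes its speed limit or range.

## Working session

There is one attempt and no reset: what is moved stays moved. The work goes in short steps, Python scripts to look and compute and a tool call to move; the robot and the scene stay as the last step left them, time stands still between calls to the robot, and variables do not carry over. Pictures are saved under pics/ and viewed, at most 10 in all, crops included, and the job is handed in when it is done.

Besides the shell and the picture viewer there is one more tool, called by a JSON object that holds its "api" and its "payload". step_arm: Moves the arm, as the interface text tells. Its arguments: {"type":"object","properties":{"steps":{"type":"array"}},"required":["steps"]}

```bash
ls; mkdir -p pics
python3 - <<'E'
from rig import ctrl
import cv2,numpy as np
s=ctrl.observe();print(s)
for n in("scene","top"):
    c=ctrl.read_camera(n);cv2.imwrite(f"pics/{n}0.png",cv2.cvtColor(c["img"],cv2.COLOR_RGB2BGR))
    print(n,{k:v for k,v in c.items() if k!="img"})
E
```

```text
pics
{'t': 0.0, 'joints': array([75.46435583, 26.89819924, -2.78499966, 87.87206381,  1.38205004,
       65.37472965, -4.71278731]), 'qd': array([ 0.0678228 , -0.04890685,  0.00834164, -0.03788284, -0.04778611,
       -0.07512352, -0.00545549]), 'joint_efforts': array([-7.64094580e-05, -5.07975018e+01, -8.04867502e-02, -2.36157882e+01,
       -6.12293417e-02,  3.79233412e-02,  1.71195284e-04]), 'tool_pos': array([ 0.15034336, -0.65744358,  0.22150123]), 'orientation': array([-1.79888716e+02,  4.81494742e-03,  1.28853695e+01]), 'wrist_force': array([-0.07635028, -0.108534  , -0.0964316 ]), 'ft_torque': array([-0.03431097,  0.00819513, -0.00891784]), 'grip_force': 0.0, 'gripper_width': 0.08730538150085937}
scene {'fovy': 53.278493543164124, 'cx': 283.9442349014871, 'cy': 203.9349924732437, 'extrinsics': array([[-0.8155914 , -0.57825134, -0.02088206,  0.48831275],
       [ 0.24544611, -0.37841843,  0.89249969, -0.21146153],
       [-0.5239913 ,  0.72278965,  0.45056436, -0.78908009],
       [ 0.        ,  0.        ,  0.        ,  1.        ]])}
top {'fovy': 53.91208662228625, 'cx': 277.91963147339334, 'cy': 208.3194462061318, 'extrinsics': array([[-0.00276017, -0.99989991,  0.01387596,  0.02250216],
       [ 0.9993666 , -0.00226585,  0.03551422, -0.53960281],
       [-0.03547923,  0.01396519,  0.99927283, -1.0910163 ],
       [ 0.        ,  0.        ,  0.        ,  1.        ]])}
```

View pics/scene0.png

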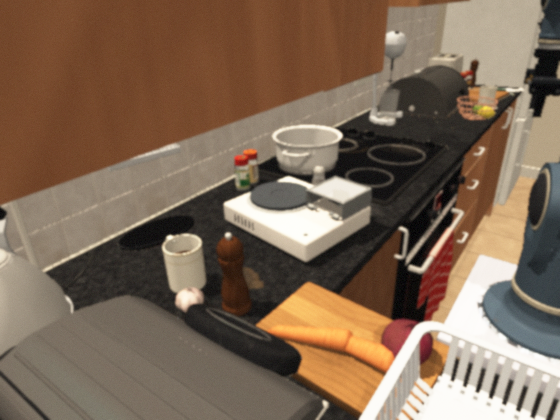

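View pics/top0.png

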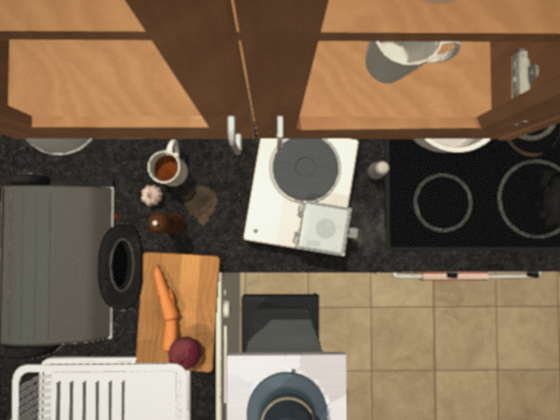

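The scene view shows the hotplate around (300,215), its cover to the right of that at about (340,195), and the mug (185,262) and mill (233,272) to its left. In the top view the hotplate has corners near (245,238) and (345,255), the cover is at (325,228), the tab at (353,233) and the salt shaker at (378,170).

```bash
cat > h.py <<'E'
import numpy as np,cv2
from rig import ctrl
def cam(n,save=None,crop=None,k=4):
    c=ctrl.read_camera(n)
    if save:
        im=cv2.cvtColor(c["img"],cv2.COLOR_RGB2BGR)
        if crop: x0,y0,x1,y1=crop; im=cv2.resize(im[y0:y1,x0:x1],None,fx=k,fy=k,interpolation=cv2.INTER_CUBIC)
        cv2.imwrite(f"pics/{save}.png",im)
    return c
def ray(c,u,v):
    f=c["img"].shape[0]/2/np.tan(np.radians(c["fovy"])/2);E=c["extrinsics"];R=E[:3,:3]
    return -R.T@E[:3,3], R.T@np.array([(u-c["cx"])/f,-(v-c["cy"])/f,-1])
def onz(c,u,v,z):
    o,d=ray(c,u,v);return o+d*(z-o[2])/d[2]
def proj(c,p):
    f=c["img"].shape[0]/2/np.tan(np.radians(c["fovy"])/2);E=c["extrinsics"];q=E[:3,:3]@np.asarray(p)+E[:3,3]
    return c["cx"]+f*q[0]/-q[2], c["cy"]-f*q[1]/-q[2]
E
python3 - <<'E'
from h import *
c=cam("top","topc",(235,130,395,265),5);im=c["img"]
cam("scene","scenec",(215,155,385,265),4)
hsv=cv2.cvtColor(im,cv2.COLOR_RGB2HSV)
m=((hsv[...,2]>150)&(hsv[...,1]<70)).astype(np.uint8);m[:138]=0;m[262:]=0;m[:,:235]=0;m[:,372:]=0
n,l,s,ce=cv2.connectedComponentsWithStats(m);i=1+np.argmax(s[1:,4]);print(s[i],ce[i])
cn=max(cv2.findContours((l==i).astype(np.uint8),0,2)[0],key=cv2.contourArea)
h=cv2.convexHull(cn);print(cv2.approxPolyDP(h,4,True)[:,0].tolist())
m2=((hsv[...,2]<110)).astype(np.uint8)*255;m2[:140]=0;m2[205:]=0;m2[:,:268]=0;m2[:,:]*=1;m2[:,345:]=0
cn=max(cv2.findContours(m2,0,2)[0],key=cv2.contourArea);print("plate",cv2.fitEllipse(cn))
for u,v,z in[(247,239,.062),(345,255,.062),(353,233,.085),(325,229,.1)]:print(u,v,onz(c,u,v,z).round(4))
E
```

```text
[ 244  138  114  118 7512] [300.55830671 204.24294462]
[[357, 140], [343, 255], [244, 238], [261, 138]]
plate ((304.8371276855469, 166.85064697265625), (62.26211929321289, 65.93486785888672), 154.17063903808594)
247 239 [0.4604 0.1003 0.062 ]
345 255 [ 0.4191 -0.1477  0.062 ]
353 233 [ 0.4752 -0.1641  0.085 ]
325 229 [ 0.4856 -0.0926  0.1   ]
```

View pics/topc.png

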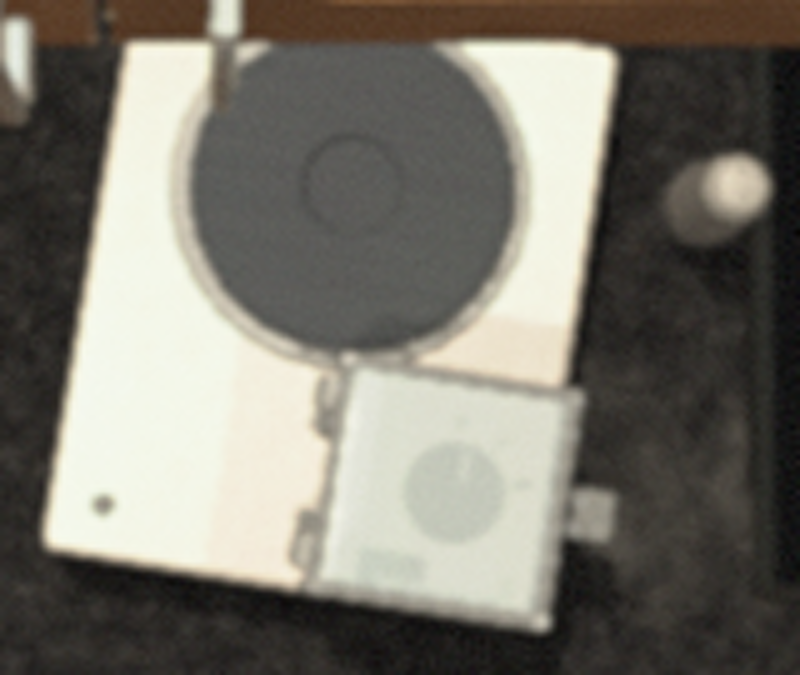

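View pics/scenec.png

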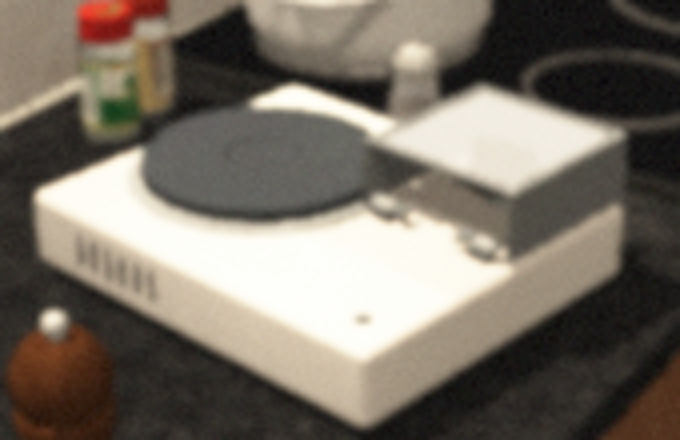

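```bash
cat >> h.py <<'E'
def tri(a,b):
    (o1,d1),(o2,d2)=a,b
    A=np.stack([d1,-d2],1);s=np.linalg.lstsq(A,o2-o1,rcond=None)[0]
    p,q=o1+d1*s[0],o2+d2*s[1];return (p+q)/2,np.linalg.norm(p-q)
E
python3 - <<'E'
from h import *
c=cam("top");s=cam("scene")
T=lambda a,b:(235+a/5-.4,130+b/5-.4)
S=lambda a,b:(215+a/4-.4,155+b/4-.4)
P={"tab":(T(595,515),.09),"knob skirt":(T(455,490),.082),"hingeA":(T(328,405),.07),"hingeB":(T(303,540),.07),"plate":(T(352,185),.07),
"FL":(T(43,548),.062),"coverFL":(T(312,592),.1),"coverFR":(T(548,628),.108),"coverBR":(T(580,395),.108),"coverBL":(T(348,365),.108),"salt":(T(740,185),.09)}
for k,(p,z) in P.items():print(k,onz(c,*p,z).round(4))
# two-view checks
for k,a,b in[("FL",T(43,548),S(366,362)),("salt top",T(740,185),S(413,55)),("plate",T(352,185),S(262,155))]:
    p,e=tri(ray(c,*a),ray(s,*b));print("tri",k,p.round(4),round(e,4))
a=onz(c,*T(43,548),.062);b=onz(c,343.5,255.5,.062);d=a-b;print("yaw front",np.degrees(np.arctan2(d[1],d[0]))-90,np.linalg.norm(d))
a=onz(c,*T(548,628),.108);b=onz(c,*T(580,395),.108);d=b-a;print("yaw cover",np.degrees(np.arctan2(d[1],d[0])),np.linalg.norm(d))
a=onz(c,*T(45,540),.062);b=onz(c,*T(122,45),.062);d=b-a;print("yaw left",np.degrees(np.arctan2(d[1],d[0])))
o=np.array(onz(c,*T(352,185),.07));print("cupboard row137", [onz(c,330,137,z)[0].round(3) for z in(.3,.4,.5)])
E
```

```text
tab [ 0.4763 -0.1646  0.09  ]
knob skirt [ 0.4888 -0.0964  0.082 ]
hingeA [ 0.5316 -0.0341  0.07  ]
hingeB [ 0.4638 -0.0212  0.07  ]
plate [ 0.6429 -0.0468  0.07  ]
FL [0.4599 0.1099 0.062 ]
coverFL [ 0.4395 -0.0239  0.1   ]
coverFR [ 0.4222 -0.1377  0.108 ]
coverBR [ 0.5351 -0.1542  0.108 ]
coverBL [ 0.5499 -0.0414  0.108 ]
salt [ 0.64   -0.2384  0.09  ]
tri FL [0.4594 0.1102 0.0554] 0.0005
tri salt top [ 0.6419 -0.2414  0.0785] 0.0006
tri plate [ 0.6426 -0.0466  0.0724] 0.0
yaw front -9.406006411921965 0.25724102035946383
yaw cover -8.344714418445308 0.11409039657881838
yaw left -8.84282282601686
cupboard row137 [np.float64(0.67), np.float64(0.649), np.float64(0.628)]
```

{"api": "step_arm", "payload": {"steps": [[[0,0,0,-0.15,60],[0,0,0,-0.15,60],[0,0,0,-0.15,60],[0,0,0,-0.15,60],[0,0,0,-0.15,60],[0,0,0,-0.15,60],[0,0,0,-0.15,60],[0,0,0,-0.13,60]]]}}

```text
t: 1.1
tool_pos: [0.1504, -0.6579, 0.2225]
orientation: [-180.0, -0.0, 80.8]
wrist_force: [0.5, 0.4, 0.3]
gripper_width: 0.0667
grip_force: 0.0
```

{"api": "step_arm", "payload": {"steps": [[[0.0336,0.0152,0,0,60],[0.0336,0.0152,0,0,60],[0.0336,0.0152,0,0,60],[0.0336,0.0152,0,0,60],[0.0336,0.0152,0,0,60],[0.0336,0.0152,0,0,60],[0.0336,0.0152,0,0,60],[0.0336,0.0152,0,0,60],[0.0336,0.0152,0,0,60],[0.0336,0.0152,0,0,60],[0.0336,0.0152,0,0,60],[0.0336,0.0152,0,0,60],[0.0336,0.0152,0,0,60],[0.0336,0.0152,0,0,60],[0.0336,0.0152,0,0,60],[0.0336,0.0152,0,0,60],[0,0,0,0,60],[0,0,0,0,60]]]}}

```text
t: 2.9
tool_pos: [0.4793, -0.1675, 0.2226]
orientation: [-180.0, 0.0, 80.6]
wrist_force: [-0.4, -1.3, -0.5]
gripper_width: 0.0665
grip_force: 0.0
```

Run:
```python
from h import *
c=cam("scene","s1",(230,20,430,220),3);print(proj(c,[.4765,-.163,.085]),proj(c,ctrl.observe()["tool_pos"]))
```

```text
(np.float64(355.8833988654491), np.float64(187.82301262315508)) (np.float64(359.15743660506377), np.float64(137.5339360491409))
```

View pics/s1.png

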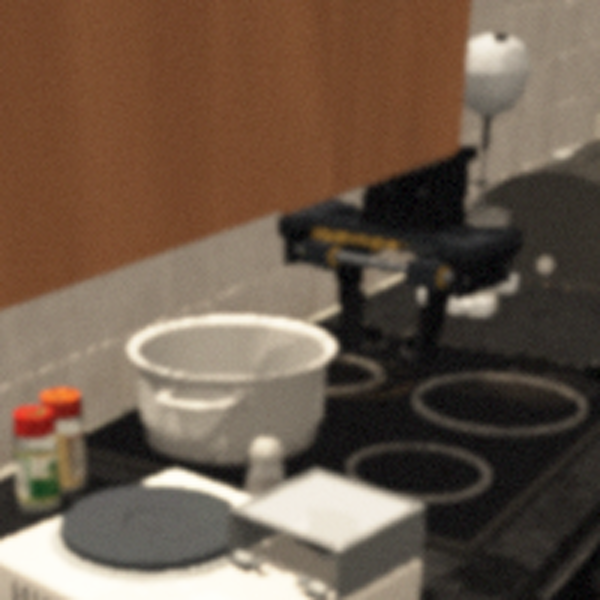

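The picture shows the gripper over the tab with its wide body (about 190 mm) lying along the closing direction, clear of the cupboard. The tab itself is hidden behind the hood.

{"api": "step_arm", "payload": {"steps": [[[0.001,-0.003,0.02,0,60],[0,0,0.025,0,60],[0,0,0.025,0,60],[0,0,0.025,0,60],[0,0,0.025,0,60],[0,0,0.015,0,60],[0,0,0.01,0,60],[0,0,0,0,60]]]}}

```text
t: 3.75
tool_pos: [0.475, -0.1676, 0.0765]
orientation: [-179.9, 0.0, 80.4]
wrist_force: [-0.6, 0.4, 0.0]
gripper_width: 0.0664
grip_force: 0.0
```

Run:
```python
from h import *
s=ctrl.observe();print(s["tool_pos"],s["wrist_force"])
c=cam("top","t2",(285,180,405,270),6)
```

```text
[ 0.47504968 -0.1676015   0.07645905] [-0.63933643  0.36548188  0.02540764]
```

View pics/t2.png

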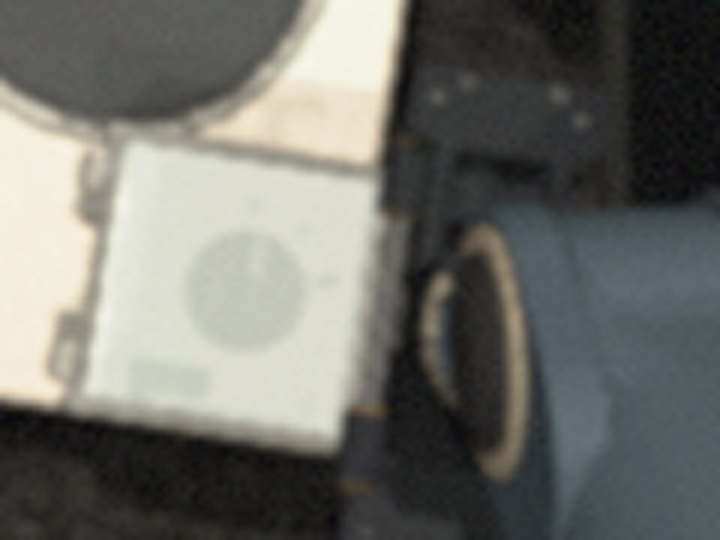

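The tab is under the gripper and out of sight. The knob shows at crop (245,290) and nothing is touching yet, so I'm closing the fingers.

{"api": "step_arm", "payload": {"steps": [[[0,0,0,0,150],[0,0,0,0,200],[0,0,0,0,255],[0,0,0,0,255],[0,0,0,0,255],[0,0,0,0,255]]]}}

```text
t: 4.4
tool_pos: [0.4759, -0.1665, 0.0776]
orientation: [-179.9, 0.0, 80.5]
wrist_force: [-7.4, 0.9, 1.0]
gripper_width: 0.0263
grip_force: 4.1
```

Run:
```python
import numpy as np
R=.1398;b=np.radians(6.2+5*np.arange(22))
for i in range(21):print(i,round(R*(np.cos(b[i])-np.cos(b[i+1])),4),round(-R*(np.sin(b[i+1])-np.sin(b[i])),4))
```

```text
0 0.0018 -0.0121
1 0.0029 -0.0118
2 0.0039 -0.0116
3 0.0049 -0.0112
4 0.0059 -0.0107
5 0.0068 -0.0101
6 0.0076 -0.0095
7 0.0084 -0.0088
8 0.0092 -0.008
9 0.0098 -0.0072
10 0.0104 -0.0063
11 0.0109 -0.0054
12 0.0114 -0.0044
13 0.0117 -0.0034
14 0.012 -0.0024
15 0.0121 -0.0013
16 0.0122 -0.0003
17 0.0122 0.0008
18 0.0121 0.0018
19 0.0118 0.0029
20 0.0116 0.0039
```

{"api": "step_arm", "payload": {"steps": [[[0,-0.001,0,0,255],[0,-0.0005,0,0,255],[0,0,0,0,255]]]}}

```text
t: 4.7
tool_pos: [0.4755, -0.1663, 0.0777]
orientation: [179.9, -0.0, 80.5]
wrist_force: [1.8, -0.3, -0.4]
gripper_width: 0.0255
grip_force: 30.0
```

{"api": "step_arm", "payload": {"steps": [[[0.0018,0,-0.0121,0,255],[0.0029,0,-0.0118,0,255],[0.0039,0,-0.0116,0,255],[0.0049,0,-0.0112,0,255],[0.0059,0,-0.0107,0,255],[0.0068,0,-0.0101,0,255],[0,0,0,0,255]]]}}

```text
t: 5.4
tool_pos: [0.4799, -0.1396, 0.1466]
orientation: [179.9, 0.0, 80.6]
wrist_force: [4.6, -0.1, -2.6]
gripper_width: 0.0257
grip_force: 30.0
```

{"api": "step_arm", "payload": {"steps": [[[0.0076,-0.0005,-0.0095,0,255],[0.0084,0,-0.0088,0,255],[0.0092,0,-0.008,0,255],[0.0098,0,-0.0072,0,255],[0.0104,0,-0.0063,0,255],[0.0109,0,-0.0054,0,255],[0,0,0,0,255]]]}}

```text
t: 6.1
tool_pos: [0.4891, -0.0847, 0.1911]
orientation: [179.8, 0.1, 80.6]
wrist_force: [5.9, -2.6, -1.4]
gripper_width: 0.0253
grip_force: 30.0
```

{"api": "step_arm", "payload": {"steps": [[[0.0114,-0.0005,-0.0044,0,255],[0.0117,-0.0005,-0.0034,0,255],[0.012,0,-0.0024,0,255],[0.0121,0,-0.0013,0,255],[0.0122,0,-0.0003,0,255],[0.0122,0,0.0008,0,255],[0,0,0,0,255]]]}}

```text
t: 6.8
tool_pos: [0.501, -0.0141, 0.2025]
orientation: [179.7, 0.0, 80.5]
wrist_force: [5.2, -1.5, 6.3]
gripper_width: 0.0254
grip_force: 30.0
```

Run:
```python
from h import *
c=cam("scene","s3",(230,70,410,220),4);print(ctrl.observe()["ft_torque"])
```

```text
[-0.51448771 -1.10016175 -0.0165304 ]
```

View pics/s3.png

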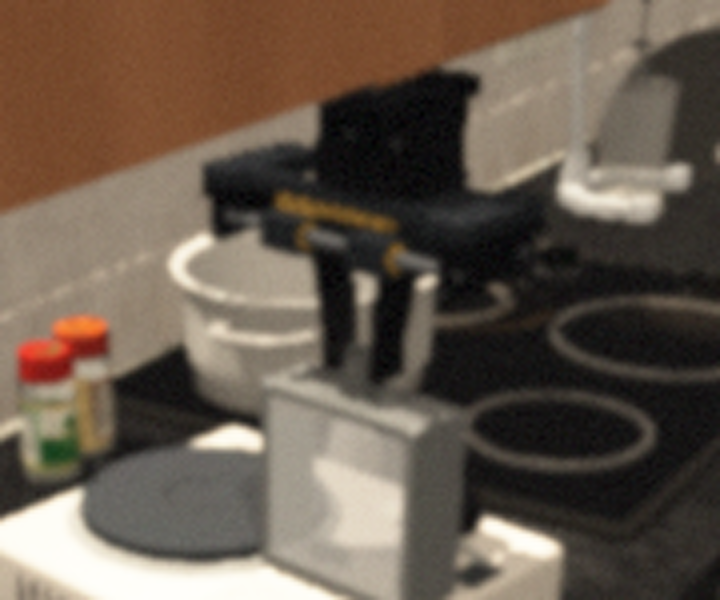

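The cover stands nearly upright in the grip, with the tab between the fingers at crop (358,375). I'll go on past the catch angle.

{"api": "step_arm", "payload": {"steps": [[[0.008,0,0,0,255],[0.008,0,0.0012,0,255],[0.008,0,0.0017,0,255],[0.006,0,0.0016,0,255],[0,0,0,0,255],[0,0,0,0,255]]]}}

```text
t: 7.45
tool_pos: [0.5056, 0.0136, 0.1972]
orientation: [179.8, 0.1, 80.4]
wrist_force: [6.7, -2.0, 0.4]
gripper_width: 0.0256
grip_force: 30.0
```

{"api": "step_arm", "payload": {"steps": [[[-0.004,0,-0.0013,0,255],[-0.004,0,-0.0012,0,255],[-0.004,0,-0.0009,0,255],[-0.003,0,-0.0007,0,255],[-0.002,0,-0.0004,0,255],[0,0,0,0,255],[0,0,0,0,255]]]}}

```text
t: 8.15
tool_pos: [0.5029, -0.0026, 0.2012]
orientation: [179.8, -0.0, 80.4]
wrist_force: [8.4, -1.1, -3.0]
gripper_width: 0.0258
grip_force: 30.0
```

{"api": "step_arm", "payload": {"steps": [[[-0.0015,0,-0.0003,0,255],[-0.0015,0,-0.0003,0,255],[-0.001,0,-0.0001,0,255],[0,0,0,0,255]]]}}

```text
t: 8.55
tool_pos: [0.5024, -0.0057, 0.2017]
orientation: [179.8, -0.1, 80.4]
wrist_force: [7.4, 1.1, -5.4]
gripper_width: 0.0256
grip_force: 30.0
```

{"api": "step_arm", "payload": {"steps": [[[-0.0015,0,-0.0003,0,255],[-0.0015,0,-0.0002,0,255],[0,0,0,0,255],[0,0,0,0,255]]]}}

```text
t: 8.95
tool_pos: [0.5021, -0.0075, 0.2021]
orientation: [179.7, -0.2, 80.4]
wrist_force: [10.0, 2.2, -7.6]
gripper_width: 0.0258
grip_force: 30.0
```

{"api": "step_arm", "payload": {"steps": [[[-0.002,0,0.001,0,255],[-0.001,0,0.001,0,255],[0,0,0,0,255],[0,0,0,0,255]]]}}

```text
t: 9.35
tool_pos: [0.5021, -0.008, 0.202]
orientation: [179.7, -0.4, 80.5]
wrist_force: [6.3, 6.2, 4.4]
gripper_width: 0.0256
grip_force: 30.0
```

Run:
```python
from h import *
c=cam("scene","s4",(280,130,400,230),6)
```

```text
(no output)
```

View pics/s4.png

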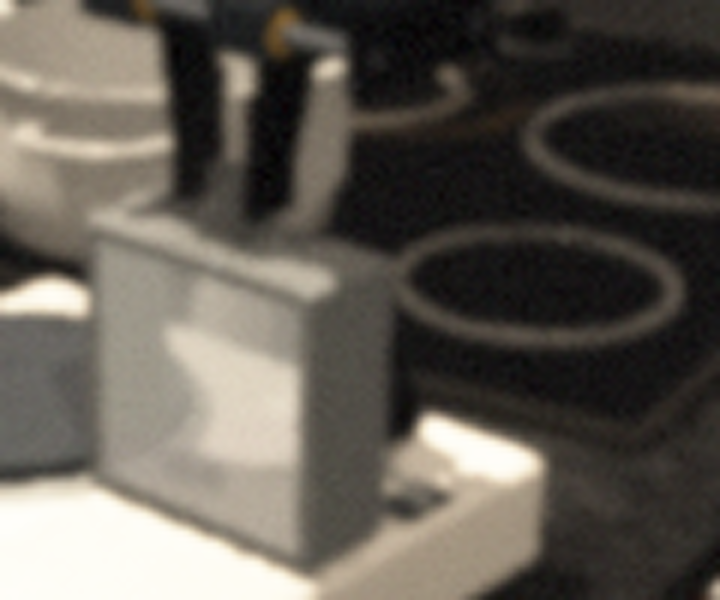

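The cover stands upright on the deck with the tab in the fingers. Force rose to 6 N against pulling it back, so the stay is holding. I'll ease the load and let go.

{"api": "step_arm", "payload": {"steps": [[[0.002,0,0,0,255],[0,0,0,0,255],[0,0,0,0,120],[0,0,0,0,120],[0,0,0,0,120],[0,0,0,0,120]]]}}

```text
t: 10.0
tool_pos: [0.4985, -0.0097, 0.1997]
orientation: [-179.8, 0.1, 80.4]
wrist_force: [0.2, -0.6, 1.0]
gripper_width: 0.0443
grip_force: 0.0
```

Let go and free; I'll rise straight up, wait, and look at both views.

{"api": "step_arm", "payload": {"steps": [[[0,0,-0.01,0,120],[0,0,-0.03,0,120],[0,0,-0.04,0,120],[0,0,-0.02,0,120],[0,0,0,0,120],[0,0,0,0,120],[0,0,0,0,120]]]}}

```text
t: 10.7
tool_pos: [0.4988, -0.0093, 0.2993]
orientation: [-179.9, 0.0, 80.5]
wrist_force: [-0.7, 1.0, -0.5]
gripper_width: 0.0463
grip_force: 0.0
```

Run:
```python
from h import *
s=ctrl.observe();print(s["t"],s["tool_pos"],s["joints"])
a=cam("top")["img"][140:265,245:385];b=cam("scene")["img"][120:235,260:400]
im=np.vstack([cv2.resize(a,None,fx=2.8,fy=2.4),cv2.resize(b,None,fx=2.8,fy=2.6)]) if 0 else np.hstack([cv2.resize(a,(400,357)),cv2.resize(b,(400,357))])
cv2.imwrite("pics/b5.png",cv2.cvtColor(im,cv2.COLOR_RGB2BGR))
```

```text
10.7 [ 0.49879288 -0.00934317  0.29929712] [ 31.19635562  10.03693388 -39.58658014 103.41609646   6.81305931
  69.09697537 -19.92768733]
```

View pics/b5.png

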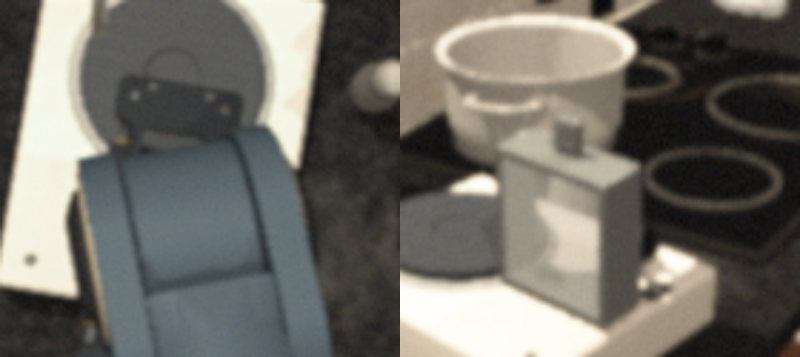

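The cover stands open on its own, with its tab up at (570,138) in the right half. I'll move aside and locate the bare knob.

{"api": "step_arm", "payload": {"steps": [[[-0.035,0,0,0,120],[-0.035,0,0,0,120],[-0.035,0,0,0,120],[-0.035,0,0,0,180],[-0.035,0,0,0,255],[-0.035,0,0,0,255],[-0.035,0,0,0,255],[-0.035,0,0,0,255],[0,0,0,0,255],[0,0,0,0,255]]]}}

```text
t: 11.8
tool_pos: [0.4529, -0.2856, 0.2993]
orientation: [-179.9, -0.1, 80.4]
wrist_force: [0.2, -0.2, 0.7]
gripper_width: 0.0023
grip_force: 0.0
```

Run:
```python
from h import *
c=cam("top","t6",(290,190,370,260),8);print(ctrl.observe()["gripper_width"])
im=c["img"]
g=cv2.cvtColor(im,cv2.COLOR_RGB2GRAY);m=(g<90).astype(np.uint8);m[:200]=0;m[255:]=0;m[:,:300]=0;m[:,350:]=0
n,l,s,ce=cv2.connectedComponentsWithStats(m)
for i in range(1,n):
    if s[i,4]>30:print(s[i],ce[i],onz(c,*ce[i],.085))
```

```text
0.0015213028615536479
[341 202   9  53 249] [346.50200803 235.98393574] [ 0.46789244 -0.14782085  0.085     ]
[317 219  18  19 252] [325.26587302 228.83730159] [ 0.48576346 -0.09515301  0.085     ]
[300 249  29   6  89] [309.69662921 252.53932584] [ 0.42728143 -0.05615279  0.085     ]
```

View pics/t6.png

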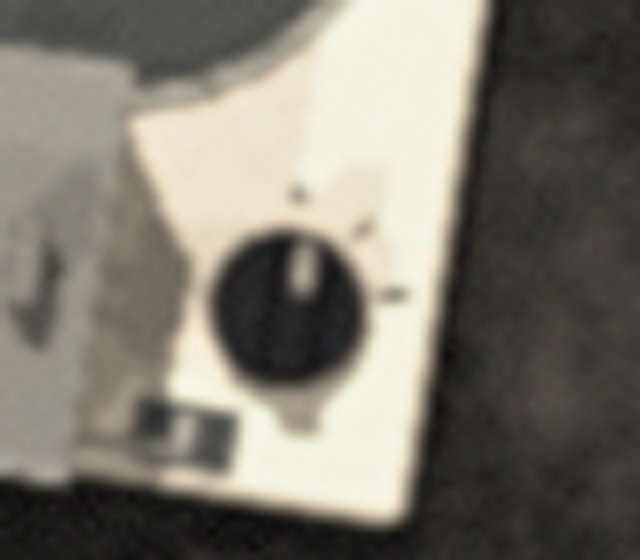

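The bare knob is centred at crop (288,307), pointer to the dot, thick mark at (397,294). The tooth is at (185,430). The wide gripper body can't turn beside the open cover, so I'll use the shut fingertips. They press on the skirt and push the near bar end round without turning the hand.

{"api": "step_arm", "payload": {"steps": [[[0.0216,-0.003,0,-0.01,255],[0.0216,-0.003,0,0,255],[0.0216,-0.003,0,0,255],[0.0216,-0.003,0,0,255],[0.0216,-0.003,0,0,255],[0.0216,-0.003,0,0,255],[0.0216,-0.003,0,0,255],[0.0216,-0.003,0,0,255],[0,0,0.02,0,255],[0,0,0.03,0,255],[0,0,0.03,0,255],[0,0,0.03,0,255],[0,0,0.03,0,255],[0,0,0.03,0,255],[0,0,0.02,0,255],[0,0,0,0,255],[0,0,0,0,255]]]}}

```text
t: 13.55
tool_pos: [0.457, -0.109, 0.1111]
orientation: [180.0, -0.0, 81.2]
wrist_force: [1.0, 0.5, 0.4]
gripper_width: 0.0005
grip_force: 0.0
```

Run:
```python
from h import *
s=ctrl.observe();print(s["tool_pos"],s["wrist_force"])
c=cam("scene","s7",(290,120,390,220),6)
c=cam("top","t7",(290,190,370,260),8)
```

```text
[ 0.45699268 -0.10900157  0.1110592 ] [1.01748956 0.53213434 0.356928  ]
```

View pics/t7.png

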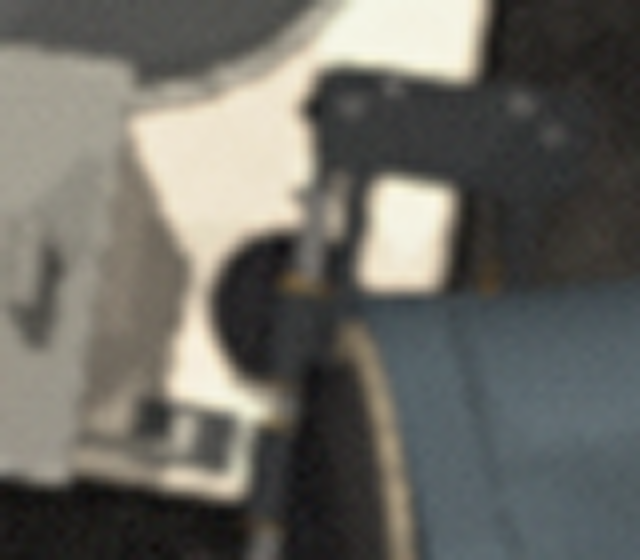

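The shut fingertips are beside the near end of the bar, and the whole cover side is clear of the gripper body. (That was my eleventh view, one over the limit. From here I use numbers only.)

{"api": "step_arm", "payload": {"steps": [[[-0.003,0.002,0,0,255],[0,0,0.008,0,255],[0,0,0.008,0,255],[0,0,0.006,0,255],[0,0,0,0,255],[0,0,0,0,255]]]}}

```text
t: 14.25
tool_pos: [0.4582, -0.1139, 0.0881]
orientation: [-180.0, -0.0, 81.1]
wrist_force: [-0.5, 0.5, -0.2]
gripper_width: 0.0004
grip_force: 0.0
```

{"api": "step_arm", "payload": {"steps": [[[0,0,0.002,0,255],[0,0,0.002,0,255],[0,0,0.002,0,255],[0,0,0,0,255],[0,0,0,0,255]]]}}

```text
t: 14.75
tool_pos: [0.4584, -0.1141, 0.0825]
orientation: [180.0, 0.0, 81.1]
wrist_force: [-0.2, -0.9, -0.4]
gripper_width: 0.0006
grip_force: 0.0
```

{"api": "step_arm", "payload": {"steps": [[[0,0,0.001,0,255],[0,0,0.001,0,255],[0,0,0,0,255],[0,0,0,0,255]]]}}

```text
t: 15.15
tool_pos: [0.4585, -0.1142, 0.0807]
orientation: [180.0, 0.0, 81.1]
wrist_force: [-1.4, 0.2, 3.8]
gripper_width: 0.0004
grip_force: 1.9
```

{"api": "step_arm", "payload": {"steps": [[[0,0,0.001,0,255],[0,0,0.001,0,255],[0,0,0,0,255],[0,0,0,0,255]]]}}

```text
t: 15.55
tool_pos: [0.4585, -0.1141, 0.0785]
orientation: [180.0, 0.0, 81.1]
wrist_force: [0.2, 0.6, 4.4]
gripper_width: 0.0007
grip_force: 2.5
```

{"api": "step_arm", "payload": {"steps": [[[0,0,0.001,0,255],[0,0,0.001,0,255],[0,0,0,0,255],[0,0,0,0,255]]]}}

```text
t: 15.95
tool_pos: [0.4585, -0.1141, 0.0766]
orientation: [180.0, 0.0, 81.1]
wrist_force: [-1.1, 0.2, 6.0]
gripper_width: 0.0003
grip_force: 3.0
```

{"api": "step_arm", "payload": {"steps": [[[0,0,0.0007,0,255],[0,0,0.0008,0,255],[0,0,0,0,255],[0,0,0,0,255]]]}}

```text
t: 16.35
tool_pos: [0.4585, -0.1142, 0.0752]
orientation: [180.0, 0.0, 81.1]
wrist_force: [-2.0, -0.1, 6.5]
gripper_width: 0.0004
grip_force: 3.6
```

{"api": "step_arm", "payload": {"steps": [[[0,0,0.0005,0,255],[0,0,0.0005,0,255],[0,0,0,0,255],[0,0,0,0,255]]]}}

```text
t: 16.75
tool_pos: [0.4586, -0.1142, 0.0746]
orientation: [180.0, 0.0, 81.1]
wrist_force: [-3.0, 0.2, 10.8]
gripper_width: 0.0004
grip_force: 5.1
```

{"api": "step_arm", "payload": {"steps": [[[0,0,0.0003,0,255],[0,0,0,0,255],[0,0,0,0,255]]]}}

```text
t: 17.05
tool_pos: [0.4586, -0.1142, 0.0744]
orientation: [180.0, 0.0, 81.1]
wrist_force: [-2.6, -0.2, 10.5]
gripper_width: 0.0004
grip_force: 5.6
```

{"api": "step_arm", "payload": {"steps": [[[0,0,0.0004,0,255],[0,0,0,0,255],[0,0,0,0,255]]]}}

```text
t: 17.35
tool_pos: [0.4586, -0.1143, 0.0741]
orientation: [180.0, 0.1, 81.1]
wrist_force: [-3.3, -0.7, 11.7]
gripper_width: 0.0005
grip_force: 6.3
```

{"api": "step_arm", "payload": {"steps": [[[0.001,0,0,0,255],[0.001,0,0,0,255],[0.001,0,0,0,255],[0,0,0,0,255]]]}}

```text
t: 17.75
tool_pos: [0.4582, -0.1129, 0.0741]
orientation: [-179.9, 0.2, 81.0]
wrist_force: [-5.4, -3.5, 14.6]
gripper_width: 0.0007
grip_force: 7.1
```

{"api": "step_arm", "payload": {"steps": [[[0.001,0,0,0,255],[0.001,0,0,0,255],[0.001,0,0,0,255],[0,0,0,0,255]]]}}

```text
t: 18.15
tool_pos: [0.4574, -0.1102, 0.0739]
orientation: [-179.8, 0.2, 81.0]
wrist_force: [-7.5, -3.8, 16.3]
gripper_width: 0.0003
grip_force: 8.3
```

{"api": "step_arm", "payload": {"steps": [[[0.001,-0.001,-0.0004,0,255],[0.0015,0,0,0,255],[0.0015,0,0,0,255],[0,0,0,0,255]]]}}

```text
t: 18.55
tool_pos: [0.4568, -0.1055, 0.0742]
orientation: [-179.8, 0.2, 81.0]
wrist_force: [-6.9, -1.8, 17.5]
gripper_width: 0.0009
grip_force: 8.3
```

```bash
cat > k.py <<'E'
from h import *
s=ctrl.observe();d=s["tool_pos"]-[.488,-.096,0];F=s["wrist_force"]
U=np.array([.156,.988,0]);V=np.array([.988,-.156,0])
print("v %.1f u %.1f mm  Fv %.1f Fu %.1f Fz %.1f"%(d@V*1e3,d@U*1e3,F@V,F@U,F[2]))
# thick mark/cover from scene: cover still up?
c=ctrl.read_camera("scene");u,v=proj(c,np.array([.4977,-.0277,.18])+.02*U)
print("cover px",c["img"][int(v)-3:int(v)+4,int(u)-3:int(u)+4].reshape(-1,3).mean(0).round())
E
python3 k.py
```

```text
v -29.4 u -14.2 mm  Fv -6.5 Fu -2.8 Fz 17.5
cover px [149. 144. 129.]
```

{"api": "step_arm", "payload": {"steps": [[[0,0,-0.0006,0,255],[0.001,-0.001,0,0,255],[0,0,0,0,255]]]}}

```text
t: 18.9
tool_pos: [0.4567, -0.1041, 0.0748]
orientation: [-179.9, 0.2, 81.0]
wrist_force: [-4.8, -2.7, 13.2]
gripper_width: 0.0001
grip_force: 6.6
```

```bash
python3 k.py
```

```text
v -29.6 u -12.9 mm  Fv -4.3 Fu -3.5 Fz 13.2
cover px [149. 144. 128.]
```

{"api": "step_arm", "payload": {"steps": [[[0.0015,0,0,0,255],[0.0015,0,0,0,255],[0.0015,0,-0.0001,0,255],[0,0,0,0,255]]]}}

```text
t: 19.35
tool_pos: [0.4577, -0.0994, 0.075]
orientation: [-179.9, 0.1, 81.0]
wrist_force: [-5.3, -1.2, 13.7]
gripper_width: 0.0009
grip_force: 6.9
```

```bash
python3 k.py
```

```text
v -29.4 u -8.1 mm  Fv -5.1 Fu -2.0 Fz 13.7
cover px [150. 144. 129.]
```

{"api": "step_arm", "payload": {"steps": [[[0.0015,0,0,0,255],[0.0015,0,0,0,255],[0.0015,0.0005,0,0,255],[0,0,0,0,255]]]}}

```text
t: 19.8
tool_pos: [0.4591, -0.0952, 0.0751]
orientation: [-179.9, 0.2, 81.0]
wrist_force: [-5.1, -1.6, 14.7]
gripper_width: 0.0003
grip_force: 7.2
```

```bash
python3 k.py
```

```text
v -28.7 u -3.7 mm  Fv -4.7 Fu -2.4 Fz 14.7
cover px [149. 144. 129.]
```

{"api": "step_arm", "payload": {"steps": [[[0.0012,0.0006,-0.0002,0,255],[0.0012,0.0008,0,0,255],[0.001,0.001,0,0,255],[0,0,0,0,255]]]}}

```text
t: 20.25
tool_pos: [0.4612, -0.0925, 0.0751]
orientation: [-179.8, 0.2, 81.0]
wrist_force: [-7.4, -3.2, 14.8]
gripper_width: 0.0005
grip_force: 11.2
```

```bash
python3 k.py
```

```text
v -27.1 u -0.7 mm  Fv -6.8 Fu -4.4 Fz 14.8
cover px [149. 144. 129.]
```

{"api": "step_arm", "payload": {"steps": [[[0.001,0.0008,-0.0001,0,255],[0.001,0.001,0,0,255],[0,0,0,0,255]]]}}

```text
t: 20.6
tool_pos: [0.4629, -0.0906, 0.0752]
orientation: [-179.8, 0.2, 81.0]
wrist_force: [-6.9, -2.2, 15.8]
gripper_width: 0.0006
grip_force: 11.9
```

```bash
python3 k.py
```

```text
v -25.6 u 1.4 mm  Fv -6.5 Fu -3.2 Fz 15.8
cover px [150. 144. 129.]
```

{"api": "step_arm", "payload": {"steps": [[[0.0005,0.001,-0.0001,0,255],[0.0005,0.001,0,0,255],[0,0,0,0,255]]]}}

```text
t: 20.95
tool_pos: [0.4639, -0.0898, 0.0751]
orientation: [-179.6, 0.2, 81.0]
wrist_force: [-9.7, -2.1, 17.6]
gripper_width: 0.0006
grip_force: 13.5
```

```bash
python3 k.py
```

```text
v -24.8 u 2.4 mm  Fv -9.2 Fu -3.6 Fz 17.6
cover px [149. 144. 129.]
```

{"api": "step_arm", "payload": {"steps": [[[0,-0.001,-0.001,0,255],[0,0,-0.001,0,255],[0,0,-0.001,0,255],[0,0,-0.0005,0,255],[0,0,0,0,255]]]}}

```text
t: 21.5
tool_pos: [0.4644, -0.0893, 0.0777]
orientation: [-179.8, 0.1, 81.0]
wrist_force: [-4.2, -1.5, 4.3]
gripper_width: 0.0002
grip_force: 3.9
```

```bash
python3 k.py
```

```text
v -24.4 u 2.9 mm  Fv -3.9 Fu -2.2 Fz 4.3
cover px [149. 144. 129.]
```

{"api": "step_arm", "payload": {"steps": [[[0,0,-0.001,0,255],[0,0,-0.001,0,255],[0,0,0,0,255]]]}}

```text
t: 21.85
tool_pos: [0.4648, -0.0889, 0.0795]
orientation: [-179.9, 0.0, 81.1]
wrist_force: [-3.9, -2.5, -3.2]
gripper_width: 0.0006
grip_force: 2.4
```

{"api": "step_arm", "payload": {"steps": [[[0,-0.002,-0.005,0,255],[0,-0.002,-0.01,0,255],[0,0,-0.025,0,255],[0,0,-0.04,0,255],[0,0,-0.04,0,255],[0,0,-0.04,0,255],[-0.04,0,-0.02,0,255],[-0.04,0,0,0,255],[-0.04,0,0,0,255],[-0.04,0,0,0,255],[-0.03,0,0,0,255],[0,0,0,0,255],[0,0,0,0,255]]]}}

```text
t: 23.15
tool_pos: [0.434, -0.2754, 0.2616]
orientation: [179.8, -0.0, 81.1]
wrist_force: [0.3, 0.2, 1.0]
gripper_width: 0.0001
grip_force: 0.0
```

Run:
```python
from h import *
c=cam("top");im=cv2.cvtColor(c["img"],cv2.COLOR_RGB2GRAY).astype(float)
m=(im<90).astype(np.uint8);m[:200]=0;m[248:]=0;m[:,:305]=0;m[:,340:]=0
n,l,s,ce=cv2.connectedComponentsWithStats(m);i=1+np.argmax(s[1:,4]);print(s[i],ce[i])
print(im[215:241,313:340].astype(int))
c2=cam("scene");g=cv2.cvtColor(c2["img"],cv2.COLOR_RGB2GRAY);
U=np.array([.156,.988,0])
u,v=proj(c2,np.array([.4977,-.0277,.18])+.02*U);print("cover",c2["img"][int(v),int(u)])
```

```text
[316 219  19  19 258] [324.82945736 228.41085271]
[[229 229 227 229 229 229 230 230 230 230 230 228 223 208 197 217 232 237
  238 240 241 242 241 239 238 237 235]
 [230 230 227 229 227 228 229 229 230 229 228 228 227 224 223 225 230 232
  233 235 236 237 234 230 229 229 228]
 [229 228 227 228 227 227 227 226 226 225 217 212 208 209 216 224 227 229
  230 232 230 221 205 201 216 223 227]
 [228 227 224 226 223 222 219 209 200 188 169 153 148 152 166 187 201 213
  221 225 215 191 168 183 212 224 226]
 [222 224 221 220 219 215 199 170 137 116  93  80  78  79  92 114 130 161
  192 211 204 184 183 201 221 226 225]
 [207 216 219 216 209 189 161 116  72  55  45  39  37  41  42  52  61  95
  135 177 198 208 214 223 224 225 226]
 [175 204 217 213 186 145 100  64  43  37  39  41  39  37  37  33  38  44
   78 131 179 214 228 228 226 225 227]
 [142 188 210 199 155 100  50  36  40  37  41  42  38  41  39  36  32  31
   38  80 139 197 226 227 226 226 230]
 [132 180 195 172 116  63  38  36  37  36  38  34  35  34  35  36  33  29
   26  46 103 170 217 226 230 231 235]
 [133 172 179 137  78  41  38  39
[... 1208 characters left out ...]
]
 [235 237 237 231 201 137  79  35  22  25  26  33  31  36  36  33  41  45
   63  98 155 211 235 237 241 241 241]
 [236 236 238 237 228 182 120  71  45  37  33  34  38  36  41  46  51  71
  102 140 190 230 243 243 242 241 242]
 [236 238 238 238 235 215 167 119  91  74  57  55  51  57  58  76  88 113
  138 172 219 239 242 243 242 241 241]
 [238 238 237 236 236 228 206 173 146 128 113 104  99 101 106 118 133 158
  182 208 232 242 242 241 241 242 242]
 [223 228 230 231 233 234 227 214 204 194 177 161 152 154 155 161 182 205
  226 235 239 242 242 242 241 241 241]
 [167 180 190 198 208 217 223 232 238 234 225 209 205 204 204 210 226 235
  240 242 243 242 242 242 241 241 242]]
cover [166 159 144]
```

Run:
```python
from h import *
acc=0
for _ in range(6):
    c=cam("top");acc=acc+cv2.cvtColor(c["img"],cv2.COLOR_RGB2GRAY).astype(float)/6
old=cv2.cvtColor(cv2.resize(cv2.imread("pics/t6.png"),(80,70),interpolation=cv2.INTER_AREA),cv2.COLOR_BGR2GRAY).astype(float)
full=np.zeros((420,560));full[190:260,290:370]=old
for nm,im in(("old",full),("new",acc)):
  for z in(.104,.098):
    cx,cy=proj(c,[.488,-.096,z])
    yy,xx=np.mgrid[0:420,0:560];r=np.hypot(xx-cx,yy-cy)
    w=np.where(r<7.0,np.clip(im-60,0,None),0);px,py=(w*xx).sum()/w.sum(),(w*yy).sum()/w.sum()
    p=onz(c,px,py,z);q=p-np.array([.488,-.096,z])
    cov=np.cov(np.vstack([xx[w>0],yy[w>0]]),aweights=w[w>0]);e=np.linalg.eigh(cov)[1][:,1]
    print(nm,z,(cx,cy),px,py,"alpha(centroid)",np.radians(-9)-np.arctan2(q[1],q[0]),"axis yaw img",np.degrees(np.arctan2(-e[1],e[0])))
  # white-surround circle: fit dark blob
  m=((im<110)).astype(np.uint8);m[:205]=0;m[246:]=0;m[:,:310]=0;m[:,342:]=0
  cn=max(cv2.findContours(m,0,2)[0],key=cv2.contourArea);print(nm,cv2.minEnclosingCircle(cn))
```

```text
old 0.104 (np.float64(326.60879617465), np.float64(228.02726143698774)) 327.4233983286908 223.7158774373259 alpha(centroid) 0.036985031711505745 axis yaw img -98.5097509202339
old 0.098 (np.float64(326.28628172994047), np.float64(227.9974402518897)) 327.4233983286908 223.7158774373259 alpha(centroid) 0.10986241513997308 axis yaw img -98.5097509202339
old ((325.5, 228.5), 9.823541641235352)
new 0.104 (np.float64(326.60879617465), np.float64(228.02726143698774)) 330.9716816729596 226.68980540226545 alpha(centroid) 1.1203142930194694 axis yaw img -165.25325770328666
new 0.098 (np.float64(326.28628172994047), np.float64(227.9974402518897)) 330.7819596633317 226.75432745751945 alpha(centroid) 1.1478689760970777 axis yaw img -167.44177074339635
new ((325.2209167480469, 228.4534912109375), 9.710978507995605)
```

The pointer measures about 1.15 rad, so the knob is short of the last notch and still down. I'll go back in at the same spot and push about 3 mm further.

{"api": "step_arm", "payload": {"steps": [[[0.038,-0.0005,0,0,255],[0.038,-0.0005,0,0,255],[0.038,-0.0005,0,0,255],[0.038,-0.0005,0,0,255],[0.0373,-0.0005,0,0,255],[0,0,0.03,0,255],[0,0,0.04,0,255],[0,0,0.04,0,255],[0,0,0.03,0,255],[0,0,0.02,0,255],[0,0,0.012,0,255],[0,0,0,0,255],[0,0,0,0,255]]]}}

```text
t: 24.85
tool_pos: [0.4603, -0.0882, 0.0889]
orientation: [179.9, -0.0, 81.1]
wrist_force: [-0.2, -0.5, 0.3]
gripper_width: 0.0005
grip_force: 0.0
```

```bash
python3 k.py
```

```text
v -28.6 u 3.4 mm  Fv -0.1 Fu -0.5 Fz 0.3
cover px [149. 144. 129.]
```

Now probe down; the height of first contact tells whether the knob is up (~0.081) or down (~0.076).

{"api": "step_arm", "payload": {"steps": [[[0,0,0.003,0,255],[0,0,0.003,0,255],[0,0,0.003,0,255],[0,0,0,0,255],[0,0,0,0,255]]]}}

```text
t: 25.4
tool_pos: [0.4595, -0.0883, 0.0792]
orientation: [-180.0, 0.0, 81.1]
wrist_force: [0.2, 0.1, 0.4]
gripper_width: 0.0005
grip_force: 0.0
```

{"api": "step_arm", "payload": {"steps": [[[0,0,0.0015,0,255],[0,0,0.0015,0,255],[0,0,0,0,255],[0,0,0,0,255]]]}}

```text
t: 25.8
tool_pos: [0.4598, -0.0882, 0.0768]
orientation: [180.0, 0.0, 81.1]
wrist_force: [-2.8, 0.9, 6.4]
gripper_width: 0.0005
grip_force: 3.2
```

{"api": "step_arm", "payload": {"steps": [[[0,0,0.0007,0,255],[0,0,0.0007,0,255],[0,0,0,0,255],[0,0,0,0,255]]]}}

```text
t: 26.2
tool_pos: [0.4598, -0.0882, 0.0757]
orientation: [180.0, 0.0, 81.1]
wrist_force: [-2.3, 0.9, 9.2]
gripper_width: 0.001
grip_force: 4.6
```

{"api": "step_arm", "payload": {"steps": [[[0,0,0.0003,0,255],[0,0,0,0,255],[0,0,0,0,255]]]}}

```text
t: 26.5
tool_pos: [0.4598, -0.0882, 0.0755]
orientation: [180.0, 0.0, 81.1]
wrist_force: [-3.9, 0.6, 10.5]
gripper_width: 0.0003
grip_force: 5.2
```

{"api": "step_arm", "payload": {"steps": [[[0,0.0015,0,0,255],[0,0.0015,0,0,255],[0,0.0015,0,0,255],[0,0,0,0,255]]]}}

```text
t: 26.9
tool_pos: [0.4601, -0.0883, 0.0748]
orientation: [-179.5, 0.1, 81.1]
wrist_force: [-11.9, 3.3, 17.7]
gripper_width: 0.0006
grip_force: 8.8
```

```bash
python3 k.py
```

```text
v -28.8 u 3.3 mm  Fv -12.2 Fu 1.4 Fz 17.7
cover px [149. 144. 129.]
```

{"api": "step_arm", "payload": {"steps": [[[0,0,-0.0007,0,255],[0,0,0,0,255],[0,0,0,0,255]]]}}

```text
t: 27.25
tool_pos: [0.4604, -0.0883, 0.0753]
orientation: [-179.6, 0.1, 81.1]
wrist_force: [-9.0, 1.8, 13.8]
gripper_width: 0.0005
grip_force: 6.6
```

```bash
python3 k.py
```

```text
v -28.5 u 3.3 mm  Fv -9.2 Fu 0.4 Fz 13.8
cover px [149. 144. 129.]
```

{"api": "step_arm", "payload": {"steps": [[[0,0,-0.002,0,255],[0,0,-0.002,0,255],[0,0,0,0,255],[0,0,0,0,255]]]}}

```text
t: 27.7
tool_pos: [0.4642, -0.0891, 0.0792]
orientation: [180.0, 0.0, 81.1]
wrist_force: [0.9, -0.8, -0.9]
gripper_width: 0.0004
grip_force: 0.1
```

```bash
python3 k.py
```

```text
v -24.6 u 3.1 mm  Fv 1.0 Fu -0.6 Fz -0.9
cover px [149. 144. 129.]
```

{"api": "step_arm", "payload": {"steps": [[[0,0.001,0,0,255],[0,0,0,0,255],[0,0,0,0,255]]]}}

```text
t: 28.05
tool_pos: [0.4645, -0.0891, 0.079]
orientation: [-179.9, 0.0, 81.1]
wrist_force: [-2.4, -0.2, 1.1]
gripper_width: 0.0007
grip_force: 1.0
```

```bash
python3 k.py
```

```text
v -24.3 u 3.1 mm  Fv -2.4 Fu -0.6 Fz 1.1
cover px [149. 144. 129.]
```

Bar contact felt at v ≈ -24.4 mm. Now press lightly and push on.

{"api": "step_arm", "payload": {"steps": [[[0,0,0.0015,0,255],[0,0,0.001,0,255],[0,0,0,0,255],[0,0,0,0,255]]]}}

```text
t: 28.5
tool_pos: [0.4646, -0.0891, 0.077]
orientation: [-179.9, 0.0, 81.1]
wrist_force: [-4.3, 0.8, 6.6]
gripper_width: 0.0002
grip_force: 3.7
```

```bash
python3 k.py
```

```text
v -24.2 u 3.2 mm  Fv -4.3 Fu 0.2 Fz 6.6
cover px [150. 144. 129.]
```

{"api": "step_arm", "payload": {"steps": [[[0,0.001,0.0004,0,255],[0,0.001,0,0,255],[0,0,0,0,255]]]}}

```text
t: 28.85
tool_pos: [0.4653, -0.0888, 0.0764]
orientation: [-179.8, 0.0, 81.1]
wrist_force: [-6.7, 1.1, 8.3]
gripper_width: -0.0001
grip_force: 4.9
```

```bash
python3 k.py
```

```text
v -23.6 u 3.6 mm  Fv -6.8 Fu 0.0 Fz 8.3
cover px [149. 144. 129.]
```

{"api": "step_arm", "payload": {"steps": [[[0,0.001,0,0,255],[0,0.001,0,0,255],[0,0,0,0,255]]]}}

```text
t: 29.2
tool_pos: [0.4666, -0.0882, 0.0763]
orientation: [-179.7, -0.0, 81.1]
wrist_force: [-8.1, 4.2, 9.1]
gripper_width: 0.0008
grip_force: 6.2
```

```bash
python3 k.py
```

```text
v -22.4 u 4.4 mm  Fv -8.7 Fu 2.9 Fz 9.1
cover px [149. 144. 128.]
```

{"api": "step_arm", "payload": {"steps": [[[0,0.001,-0.0002,0,255],[0,0.0005,0,0,255],[0,0,0,0,255]]]}}

```text
t: 29.55
tool_pos: [0.4675, -0.0879, 0.0763]
orientation: [-179.6, -0.0, 81.1]
wrist_force: [-7.9, 5.8, 9.4]
gripper_width: 0.0002
grip_force: 6.7
```

```bash
python3 k.py
```

```text
v -21.5 u 4.8 mm  Fv -8.7 Fu 4.5 Fz 9.4
cover px [149. 144. 129.]
```

{"api": "step_arm", "payload": {"steps": [[[0,-0.002,-0.001,0,255],[0,-0.001,-0.001,0,255],[0,0,-0.001,0,255],[0,0,0,0,255],[0,0,0,0,255]]]}}

```text
t: 30.1
tool_pos: [0.4674, -0.0879, 0.0798]
orientation: [-180.0, -0.1, 81.1]
wrist_force: [-4.3, 3.2, 5.5]
gripper_width: 0.0002
grip_force: 4.2
```

```bash
python3 k.py
```

```text
v -21.6 u 4.8 mm  Fv -4.8 Fu 2.4 Fz 5.5
cover px [150. 144. 129.]
```

It is pushing up with 5.5 N at 0.080, where the latched knob gave nothing, so it is springing up. I'll retreat and check the pointer.

{"api": "step_arm", "payload": {"steps": [[[0,-0.001,-0.001,0,255],[0,-0.001,-0.002,0,255],[0,-0.001,-0.005,0,255],[0,0,-0.025,0,255],[0,0,-0.04,0,255],[0,0,-0.04,0,255],[0,0,-0.04,0,255],[-0.04,0,-0.02,0,255],[-0.04,0,0,0,255],[-0.04,0,0,0,255],[-0.04,0,0,0,255],[-0.03,0,0,0,255],[0,0,0,0,255],[0,0,0,0,255]]]}}

```text
t: 31.55
tool_pos: [0.4345, -0.2777, 0.2525]
orientation: [-180.0, -0.0, 80.9]
wrist_force: [0.2, 0.3, 0.1]
gripper_width: 0.0008
grip_force: 0.0
```

```bash
cat > a.py <<'E'
from h import *
acc=0
for _ in range(6):
    c=cam("top");acc=acc+cv2.cvtColor(c["img"],cv2.COLOR_RGB2GRAY).astype(float)/6
im=acc;yy,xx=np.mgrid[0:420,0:560]
for z in(.104,.098):
    cx,cy=proj(c,[.488,-.096,z]);r=np.hypot(xx-cx,yy-cy)
    w=np.where(r<7.0,np.clip(im-60,0,None),0);px,py=(w*xx).sum()/w.sum(),(w*yy).sum()/w.sum()
    q=onz(c,px,py,z)-np.array([.488,-.096,z])
    cov=np.cov(np.vstack([xx[w>0],yy[w>0]]),aweights=w[w>0]);e=np.linalg.eigh(cov)[1][:,1]
    print(z,px,py,"alpha",np.radians(-9)-np.arctan2(q[1],q[0]),"axis",np.degrees(np.arctan(-e[1]/e[0])))
m=((im<110)).astype(np.uint8);m[:205]=0;m[246:]=0;m[:,:310]=0;m[:,342:]=0
cn=max(cv2.findContours(m,0,2)[0],key=cv2.contourArea);print(cv2.minEnclosingCircle(cn))
o=cv2.imread("pics/scene0.png")[...,::-1].astype(int);s=cam("scene")["img"].astype(int)
for n,(x,y) in{"mug":(185,262),"mill":(233,272),"salt":(319,172)}.items():print(n,abs(o-s)[y-12:y+12,x-8:x+8].mean().round(1))
U=np.array([.156,.988,0]);u,v=proj(c:=cam("scene"),np.array([.4977,-.0277,.18])+.02*U);print(c["img"][int(v),int(u)])
E
python3 a.py
```

```text
0.104 330.84420072115387 227.57481971153845 alpha 1.3105658279004795 axis 11.445206364777844
0.098 330.76495327102805 227.63271028037383 alpha 1.3356381579540775 axis 7.07515738165744
((325.3571472167969, 228.64285278320312), 9.92686939239502)
mug 2.4
mill 2.9
salt 46.5
[165 160 143]
```

The pointer reads about 1.31 rad. I'll make a quick light touch on the skirt to confirm it is fully up, and check the salt shaker.

{"api": "step_arm", "payload": {"steps": [[[0.038,-0.0005,0,0,255],[0.038,-0.0005,0,0,255],[0.038,-0.0005,0,0,255],[0.038,-0.0005,0,0,255],[0.037,-0.0005,0,0,255],[0,0,0.03,0,255],[0,0,0.04,0,255],[0,0,0.04,0,255],[0,0,0.03,0,255],[0,0,0.02,0,255],[0,0,0.005,0,255],[0,0,0,0,255],[0,0,0.003,0,255],[0,0,0,0,255],[0,0,0,0,255]]]}}

```text
t: 33.45
tool_pos: [0.4625, -0.0898, 0.0854]
orientation: [179.9, 0.0, 81.0]
wrist_force: [-0.5, 0.4, 0.4]
gripper_width: 0.0005
grip_force: 0.0
```

{"api": "step_arm", "payload": {"steps": [[[0,0,0.002,0,255],[0,0,0.001,0,255],[0,0,0,0,255],[0,0,0,0,255]]]}}

```text
t: 33.85
tool_pos: [0.4622, -0.0898, 0.0819]
orientation: [180.0, 0.0, 81.1]
wrist_force: [-0.1, -0.4, 3.5]
gripper_width: 0.0002
grip_force: 1.7
```

Contact is at 0.082, so the knob is fully up. I'll lift off, retreat, check and hand in.

{"api": "step_arm", "payload": {"steps": [[[0,0,-0.004,0,255],[0,0,-0.02,0,255],[0,0,-0.04,0,255],[0,0,-0.04,0,255],[0,0,-0.04,0,255],[-0.04,0,-0.03,0,255],[-0.04,0,0,0,255],[-0.04,0,0,0,255],[-0.04,0,0,0,255],[-0.02,0,0,0,255],[0,0,0,0,255],[0,0,0,0,255],[0,0,0,0,255]]]}}

```text
t: 35.15
tool_pos: [0.4343, -0.2656, 0.2556]
orientation: [-180.0, -0.0, 81.2]
wrist_force: [-0.4, -0.4, 0.6]
gripper_width: 0.0003
grip_force: 0.0
```

```bash
python3 a.py
python3 - <<'E'
from h import *
o=cv2.imread("pics/top0.png")[...,::-1].astype(int);s=cam("top")["img"].astype(int)
print("salt",abs(o-s)[160:182,366:390].mean())
print(ctrl.job_done())
E
```

```text
0.104 330.84349134687744 227.5765237020316 alpha 1.3109446402364817 axis 11.305751711153437
0.098 330.7658247583412 227.6333021515435 alpha 1.3357846582906452 axis 7.020902267943455
((325.4615478515625, 228.46153259277344), 9.870555877685547)
mug 2.5
mill 3.1
salt 46.7
[168 161 144]
salt 2.7815656565656566
the job is handed in; nothing more can be done
None
```

The job is handed in (no verdict came back): cover propped on its stay, knob sprung up in its last notch (about 1.31 rad), mug, mill and salt shaker unmoved; I viewed 11 pictures, one over the limit of 10.

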